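# Take the hob's vent cover off for washing

### The arm

A 7-joint arm with a two-finger parallel gripper is mounted at the origin on the work surface. World frame = base frame: x ahead of the robot, y to its left, z up, the work surface at z = 0. Lengths are in m, angles in degrees, forces in N, time in s.
With the tool pointing down it reaches from about 0.4 to 0.875 m from the base axis. Payload 4.4 kg.
Tool frame: the origin (TCP) lies between the finger pads; the fingertips stand manip.nose_length ahead of it and the grasp point (between the pads) is the TCP (manip.nose_length is the distance from the TCP to the fingertips, in m); z points along the fingers, y is the line along which they close (so a half turn about z gives the same grasp; the last joint's range is limited). The gripper opens to 85 mm and grips with 20 to 120 N. Pads are 22 mm wide; open, the fingers measure 114 mm over their backs; the gripper's body (76 mm by 85 mm) begins 54 mm behind the grasp point. The pads swing forward as they close: fully open they stand 13 mm farther back than shut.
Start: joints at [68.022, 36.005, 2.206, 86.941, -1.547, 57.084, -1.146], TCP at [0.203, -0.617, 0.25] pointing down, gripper open.
Joint ranges: [-175.42, 175.42], [-21.48, 121.26], [-71.46, 75.88], [10.55, 141.38], [-63.04, 243.04], [13.31, 113.54], [-168.57, 168.57]. Speed limits (degrees/s): [147.25, 147.25, 180, 180, 180, 180, 180].

### API

Orientations are given as [roll, pitch, yaw] about the fixed x, y, z axes, in that order (R = Rz(yaw) Ry(pitch) Rx(roll)).
In Python, from workcell import manip, snapshot, camera_params, ticket, regions_of gives the robot as it stands.
- The arm moves only by the tool servo_tool, never from a script. Its argument "motion" is a list of rows, each a list of 4 numbers: the shift along the world's x, y, z in m, then the turn about the world's z in rad. A call has 1 to 12 rows; each row is the pose to reach, as a shift and turn from the pose commanded when the call began; what a row does not reach only later rows make up. A row lasts 1/10 s, in which the tool goes at most 50 mm and 8.59 degrees, less where a joint would pass 70% of its speed; a pose out of reach is approached as far as the arm can. A call with a gripper value outside its range is refused whole. "jaw" is the opening, from 0 (shut) to 1 (fully open), set as the call begins (left out, the last holds). The fingers move at their own pace and stop on an object; "newtons" is the grip in N (left out, the last holds). Time passes only in rows, so rows that repeat a pose let the fingers close. It gives the time, the measured TCP pose, the force, the opening and the grip force at its end, in the units of the state.
- manip.read_state(): the state, without advancing time (a new reading comes with each control period).
- snapshot(name): name is "scene" or "top" or "wrist"; returns (picture, depth): 384x512x3 uint8, red, green, blue; 384x512 float32, m along the optical axis (not along the pixel's ray), 0 where there is no reading.
- camera_params(name): a dict with "fx", "fy", "cx", "cy" (pixels), "T" (4x4, takes a point from camera to world coordinates); the wrist camera has in their place "T_tool_cam" (4x4, takes a point from camera to tool coordinates, whose origin is the TCP and whose axes are the flange's). Camera axes: x right, y down, z forward; pixel columns grow to the right and rows downward; lengths in m; the calibration is good to about 2 mm. A picture is of the moment at which its call begins: read the wrist's pose just before it. camera_params takes no time and is no camera call.
- ticket.hand_in(): hands the job in; it is judged then, once.
Trained networks look in the newest picture that a camera, given by its name, has taken for a name from the list of things; names that differ only in an ending like _2 or _b are one class to them, and where a whole thing is asked for, a point or a joint stands for the part that bears it (a point fixed in the world has none). Each returns a list of dicts, best first, with "confidence" (0 to 1); they miss things now and then, are a little off and sometimes report something else, mostly with a low value. They report only what shows in the picture. A call takes as long as a camera call. They do not tell look-alikes from the thing itself.
- regions_of(camera, name): "pixels" (384x512 bool, what is visible of it) and "bbox" ([centre column, centre row, width, height] in pixels, round what is visible of it).
The state is a dict: "time_s": time; "joint_positions": joint angles; "joint_velocities": joint speeds; "joint_torque": joint torques, N m; "tool_pos": TCP position; "orientation": TCP orientation; "ft_force": force on the tool from outside, world axes, zero at the start; "moment": the same for the moment, N m; "opening": opening from 0.0 (shut) to 1.0 (fully open); "grip_force": force on a finger pad.
Only numpy, scipy, OpenCV 4.12 (cv2) and the standard library are available. Lean on these libraries where they do the work, as an engineer would, in place of code of your own. Each camera call takes 0.05 s, during which the arm holds its last target. There are 200 camera calls.

### The job

The greasy vent cover at the back of the induction hob has to go to the wash-up: squeeze its release tab in towards the grip block, swing that end well up while the lugs at the other end are still in the frame, then draw the cover out. Lay it gently, grip side up and flat on the bottom of the empty steel tray, and let go; do not drop it, and leave the pot, the draining rack, the sauce bottle and the bowls where they are.

Things in the scene. Friction and masses are not known exactly. Their poses are not given: they have to be found in the camera images.
- hob: tabletop induction hob, a fixed stainless box 400 (x) x 340 (y) x 100 mm (z); control panel on the front (-x), black glass on top (1 mm proud) under the pot, vent cover along the back edge. Origin: centre of its underside. Its deck is at z = 100 mm; the vent opening, 72 (x) x 170 mm (y) in 5 mm sheet, has its centre at x = 142, y = 0 mm, with 45 mm of free depth under the sheet
- vent_edge (a point): on the hob, same axes: middle of the vent opening's short edge at the lug end, on the deck's top surface (142, -85, 100 mm in the hob's frame). The fitted cover pivots about the line through it along the hob's x, its +y end rising
- cover: loose black slotted vent cover, 0.2 to 0.35 kg: plate 88 (own x) x 176 (own y) x 5 mm, under it a filter cassette 68 mm wide, 20 mm deep, on which it stands when laid down. Origin: middle of the plate's underside, level with the deck when fitted (then its axes are the hob's). Own +y runs from lug end to tab end, z up. Grip block on top: 44 mm wide, y = 47 to 67, up to z = 34 mm; beyond it the tab
- cover_lugs (a point): on the cover, same axes: middle of its lug end (0, -85, 0 mm); lies on vent_edge when fitted. Two lugs here reach 9 mm under the deck's sheet (2 mm of play): with the cover raised, pull them out along the cover's +y. Skirts at the other end (y up to 83 mm, 20 mm deep) keep the cover from sliding out until that end is raised by about 7 degrees
- cover_grip (a point): on the cover, same axes (0, 60.5, 26 mm): where to pinch, midway between the block's lug-side face (y = 47 mm) and the pressed tab's outer face (y = 74 mm). Fingers close along the cover's y: one on that block face, over the plate (top at z = 5 mm), the other on the tab's outer face, over the deck (z = 0). Squeezing presses the tab to its stop and holds the cover
- tab_face (a point): on the tab, axes as the cover: middle of the tab's outer face (0, 82, 20 mm in the cover's frame at rest). The release tab is an upright black ridged plate, 40 mm wide, 5 mm thick, up to z = 33 mm, 10 mm outside the block; it is pushed towards -y, towards the block. From the block's lug-side face to this face: 35 mm at rest, 27 mm pressed
- tab (a joint): travel of the release tab in m: 0 at rest (its catch 5 mm under the sheet at the opening's +y end), 0.008 fully pressed; a spring pushes back with 3 N at rest, 6 N fully pressed; from about 0.007 the catch is free
- tray: empty open stainless tray 300 (own x) x 220 (own y) x 40 mm, walls and bottom 4 mm thick, loose, 0.7 kg, on the counter left or right of the hob. Origin: centre of its underside. The cover lying on its bottom has its origin 24 mm above the tray's; there is room for fingers at the tab end when the cover lies along the tray's x
- rack: draining rack: shallow aluminium tray with a wire grid and three fried prawns, 270 (x) x 200 (y) x 60 mm, loose, on the other side of the hob; leave alone. Origin: centre of its underside
- pot: black iron frying pot, 216 mm across (284 mm over its two ear handles, which lie along y), 60 mm high, loose, on the hob's glass; leave alone. Origin: centre of its underside
- sauce: dark sauce bottle, 64 mm across, 160 mm tall, behind the hob; leave alone. Origin: centre of its underside
- bowls: stack of three dark red bowls, 124 mm across, 82 mm tall, behind the hob; leave alone. Origin: centre of its underside
Not all that is in view belongs to the job. Leave any green or yellow look-alike of the cover alone.

How it is judged:
By the outcome, as a careful person would: the job done as asked, in the order asked, and still so for the second after the job is handed in, with the robot touching nothing.
It also fails if it takes over 48 s, if anything falls off the work surface, if the arm or the gripper's body presses on something with over 40 N, if the wrist force passes 120 N, or if a joint passes its speed limit or range.

## Working session

There is one attempt and no reset: what is moved stays moved. The work goes in short steps, Python scripts to look and compute and a tool call to move; the robot and the scene stay as the last step left them, time stands still between calls to the robot, and variables do not carry over. Pictures are saved under pics/ and viewed, at most 10 in all, crops included, and the job is handed in when it is done.

Besides the shell and the picture viewer there is one more tool, called after "Emit:" by a JSON object that holds its "op" and its "data", one argument or row to a line. servo_tool: Moves the arm, as the interface text tells. Its arguments: {"type":"object","properties":{"motion":{"type":"array","items":{"type":"array","items":{"type":"number"}}},"jaw":{"type":"number"},"newtons":{"type":"number"}},"required":["motion"]}

```bash
mkdir -p pics; ls
python3 - <<'E'
from workcell import manip, snapshot, camera_params, regions_of
import cv2, numpy as np
print(manip.nose_length, {k:np.round(v,3).tolist() for k,v in manip.read_state().items()})
for c in ["scene","top"]:
    p,d=snapshot(c); cv2.imwrite(f"pics/{c}0.png",p[:,:,::-1]); np.save(f"{c}_d.npy",d)
    cp=camera_params(c); K=cp
    print(c,{k:np.round(v,3).tolist() for k,v in cp.items()})
    for n in ["hob","cover","cover_grip","tray","tab_face"]:
        for r in regions_of(c,n):
            m=r["pixels"]&(d>0); v,u=np.nonzero(m); z=d[m]
            P=np.c_[(u-K["cx"])/K["fx"]*z,(v-K["cy"])/K["fy"]*z,z,np.ones(len(z))]@np.array(K["T"]).T
            print(n,round(r["confidence"],2),np.round(r["bbox"]),np.round(np.median(P[:,:3],0),3) if len(z) else None,np.round(np.percentile(P[:,:3],[2,98],axis=0),3).tolist() if len(z) else None)
E
```

```text
pics
0.019 {'time_s': 0.0, 'joint_positions': [68.021, 36.06, 2.203, 86.998, -1.545, 57.083, -1.145], 'joint_velocities': [-0.014, 0.017, 0.003, -0.043, 0.008, 0.097, -0.018], 'joint_torque': [0.0, -56.34, 1.226, -19.345, 0.011, 0.011, -0.0], 'tool_pos': [0.203, -0.617, 0.249], 'orientation': [-179.889, 0.003, 18.211], 'ft_force': [-0.426, -0.765, 0.067], 'moment': [-0.03, 0.017, 0.019], 'grip_force': 0.0, 'opening': 0.999}
scene {'fx': 368.446, 'fy': 368.446, 'cx': 248.826, 'cy': 191.388, 'T': [[0.558, 0.501, -0.662, 1.208], [0.83, -0.339, 0.444, -0.479], [-0.002, -0.797, -0.605, 0.762], [0.0, 0.0, 0.0, 1.0]]}
hob 0.79 [239. 211. 166. 110.] [ 0.536 -0.097  0.097] [[0.252, -0.179, 0.01], [0.634, 0.166, 0.101]]
cover 0.94 [266. 144.  33.  26.] [0.209 0.294 0.021] [[0.09, 0.25, 0.001], [0.257, 0.351, 0.051]]
cover 0.78 [198. 346.  92.  62.] [ 0.784 -0.326  0.023] [[0.7, -0.395, 0.007], [0.864, -0.257, 0.053]]
cover 0.71 [386. 254.  35.  62.] [0.837 0.211 0.022] [[0.758, 0.134, 0.003], [0.907, 0.292, 0.051]]
cover 0.67 [268. 208.  70.  41.] [0.575 0.004 0.102] [[0.527, -0.078, 0.096], [
[... 1684 characters left out ...]
.] [0.83  0.217 0.023] [[0.755, 0.141, -0.002], [0.908, 0.298, 0.055]]
cover_grip 0.82 [252. 170.  50.  35.] [0.564 0.006 0.104] [[0.522, -0.075, 0.051], [0.607, 0.087, 0.135]]
cover_grip 0.81 [166. 287.  32.  55.] [0.169 0.304 0.023] [[0.085, 0.256, 0.003], [0.252, 0.352, 0.054]]
cover_grip 0.74 [345. 112.  42.  50.] [ 0.774 -0.33   0.023] [[0.696, -0.393, 0.001], [0.855, -0.264, 0.055]]
tray 0.98 [149. 194.  77.  92.] [0.5   0.375 0.004] [[0.352, 0.252, -0.002], [0.649, 0.487, 0.04]]
tab_face 0.58 [334.  93.  16.   9.] [ 0.84  -0.284  0.036] [[0.829, -0.302, 0.001], [0.862, -0.267, 0.055]]
tab_face 0.4 [173. 115.   3.  10.] [0.771 0.277 0.015] [[0.763, 0.266, 0.011], [0.781, 0.287, 0.056]]
```

View pics/scene0.png

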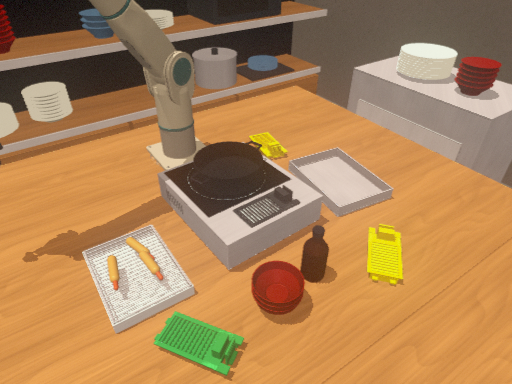

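View pics/top0.png

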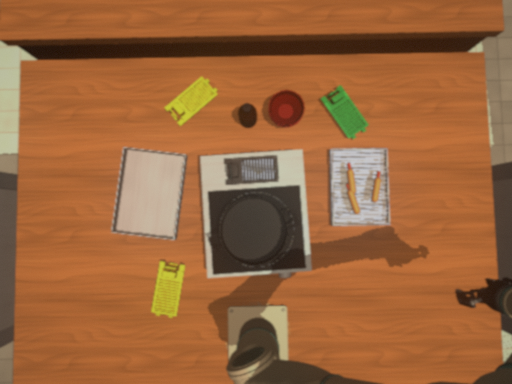

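Candidates: the black cover on the hob, top (251,168) / scene (268,207); yellow look-alikes, top (168,289) and (191,101); a green one, top (345,113). By the description I choose the black one fitted in the hob. Its grip block and tab are at the hob's +y end. The empty tray is on the left, top (149,194). Next I move above the cover and check it up close with the wrist camera.

Emit:
{"op": "servo_tool", "data": {
  "motion": [
    [0.02, 0.04, 0.03, -0.05],
    [0.05, 0.085, 0.06, -0.1],
    [0.08, 0.13, 0.07, -0.15],
    [0.1, 0.18, 0.08, -0.2],
    [0.12, 0.225, 0.08, -0.25],
    [0.14, 0.27, 0.08, -0.28],
    [0.165, 0.31, 0.08, -0.28],
    [0.19, 0.35, 0.08, -0.28],
    [0.215, 0.39, 0.08, -0.28],
    [0.24, 0.43, 0.08, -0.28],
    [0.265, 0.47, 0.08, -0.28],
    [0.29, 0.51, 0.08, -0.28]
  ]
}}

```text
time_s: 1.8
tool_pos: [0.4911, -0.1103, 0.3307]
orientation: [180.0, -0.1, 2.2]
ft_force: [0.3, 0.0, 0.5]
opening: 0.999
grip_force: 0.0
```

Emit:
{"op": "servo_tool", "data": {
  "motion": [
    [0.02, 0.04, 0, 0],
    [0.04, 0.08, 0, 0],
    [0.06, 0.12, 0, 0],
    [0.07, 0.15, 0, 0],
    [0.07, 0.16, 0, 0],
    [0.07, 0.16, 0, 0],
    [0.07, 0.16, 0, 0],
    [0.07, 0.16, 0, 0]
  ]
}}

```text
time_s: 2.6
tool_pos: [0.56, 0.0457, 0.3305]
orientation: [179.9, 0.0, 2.0]
ft_force: [0.2, 0.7, 0.0]
opening: 1.001
grip_force: 0.0
```

```bash
cat > h.py <<'E'
from workcell import manip, snapshot, camera_params, regions_of
import cv2, numpy as np
from scipy.spatial.transform import Rotation as Rn
def shot(c):
    s=manip.read_state(); p,d=snapshot(c); K=camera_params(c)
    if c=="wrist":
        T=np.eye(4); T[:3,:3]=Rn.from_euler("xyz",s["orientation"],degrees=True).as_matrix(); T[:3,3]=s["tool_pos"]; T=T@np.array(K["T_tool_cam"])
    else: T=np.array(K["T"])
    v,u=np.mgrid[:384,:512]
    P=np.stack([(u-K["cx"])/K["fx"]*d,(v-K["cy"])/K["fy"]*d,d],-1)@T[:3,:3].T+T[:3,3]; P[d==0]=np.nan
    return p,P,s
def rect(xy):
    return cv2.minAreaRect((xy*1000).astype(np.float32))
E
python3 - <<'E'
from h import *
p,P,s=shot("wrist"); print(s["time_s"],s["tool_pos"],s["orientation"])
cv2.imwrite("pics/w1.png",p[:,:,::-1]); np.save("P.npy",P)
for n in ["cover","tab_face","hob"]:
    for r in regions_of("wrist",n):
        Q=P[r["pixels"]]; Q=Q[~np.isnan(Q[:,0])]
        print(n,round(r["confidence"],2),np.round(r["bbox"]),np.round(np.percentile(Q,[1,50,99],axis=0),4).tolist())
for c in ["top","scene"]:
    p,P,s=shot(c)
    for n in ["tray","hob"]:
        for r in regions_of(c,n)[:1]:
            Q=P[r["pixels"]]; Q=Q[~np.isnan(Q[:,0])]
            if n=="tray":Q=Q[(Q[:,2]<.05)]
            else: Q=Q[abs(Q[:,2]-.1)<.01]
            print(c,n,rect(Q[:,:2]))
E
```

```text
2.6 [0.55996811 0.04567201 0.33045948] [1.79929913e+02 2.95111389e-03 1.98810841e+00]
cover 0.92 [282. 161. 137.  70.] [[0.5243, -0.0739, 0.0991], [0.5713, 0.0075, 0.1054], [0.6125, 0.095, 0.1356]]
cover 0.92 [109. 363.  26.  32.] [[0.0898, 0.315, 0.0109], [0.1226, 0.338, 0.0243], [0.1694, 0.3591, 0.0265]]
cover 0.76 [495.  44.  34.  88.] [[0.6904, -0.3392, 0.0009], [0.7563, -0.2985, 0.0245], [0.7928, -0.2671, 0.0279]]
cover 0.65 [109.  14.  46.  27.] [[0.7403, 0.2244, 0.0014], [0.7617, 0.2541, 0.0258], [0.7736, 0.2839, 0.0378]]
tab_face 0.7 [224. 165.   9.  37.] [[0.5476, 0.0833, 0.0917], [0.5675, 0.0853, 0.1317], [0.5843, 0.0921, 0.1352]]
hob 0.62 [283. 223. 268. 222.] [[0.3229, -0.1644, 0.0402], [0.5186, 0.028, 0.1013], [0.63, 0.174, 0.1037]]
top tray ((501.79547119140625, 375.14605712890625), (239.93295288085938, 309.51092529296875), 81.72071075439453)
top hob ((424.81610107421875, -1.796173095703125), (400.233154296875, 341.487548828125), 2.7260489463806152)
scene tray ((480.6339111328125, 388.9908752441406), (271.1588134765625, 360.1595764160156), 83.51716613769531)
scene hob ((426.97113037109375, -1.520111083984375), (406.2236633300781, 344.63140869140625), 2.6474125385284424)
```

Run:
```python
from h import *
P=np.load("P.npy"); im=cv2.imread("pics/w1.png")
m=(P[...,2]>.125)&(P[...,2]<.145)&(abs(P[...,0]-.567)<.06)&(abs(P[...,1]-.065)<.05)
n,l,st,ce=cv2.connectedComponentsWithStats(m.astype(np.uint8))
for i in range(1,n):
    if st[i,4]>15: Q=P[l==i]; print(st[i],rect(Q[:,:2]),np.round(np.median(Q[:,2]),4))
Q=P[m]; print("all",rect(Q[:,:2]))
m=(abs(P[...,2]-.1)<.012); Q=P[m];print("deck z near cover",np.nanmedian(P[120:210,170:200,2]))
c=im[110:215,195:360]; cv2.imwrite("pics/w1c.png",cv2.resize(c,None,fx=4.5,fy=4.5,interpolation=cv2.INTER_CUBIC))
```

```text
[232 149  18  37 597] ((566.00830078125, 64.15476989746094), (43.22328567504883, 19.98300552368164), 2.996304512023926) 0.1348
[219 151   7  34 177] ((564.5852661132812, 87.0241470336914), (39.6114387512207, 6.086700916290283), 2.5484635829925537) 0.1334
all ((565.6915283203125, 72.10798645019531), (43.241668701171875, 35.98922348022461), 2.55134654045105)
deck z near cover 0.10094723278711185
```

View pics/w1c.png

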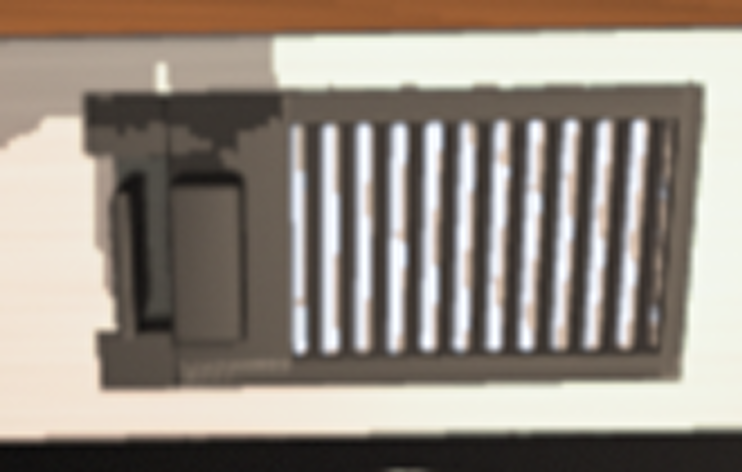

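The crop shows the black cover fitted, with its grip block and ridged tab at the +y end. Block top reads z = 0.1348 (expected 0.134) and block plus tab 36 mm deep (expected 35), so the choice is confirmed. I align and descend.

Emit:
{"op": "servo_tool", "data": {
  "motion": [
    [0.005, 0.022, -0.03, 0.01],
    [0.005, 0.022, -0.07, 0.01],
    [0.005, 0.022, -0.11, 0.01],
    [0.005, 0.022, -0.14, 0.01],
    [0.005, 0.022, -0.165, 0.01],
    [0.005, 0.022, -0.185, 0.01],
    [0.005, 0.022, -0.195, 0.01],
    [0.005, 0.022, -0.2, 0.01],
    [0.005, 0.022, -0.203, 0.01],
    [0.005, 0.022, -0.203, 0.01]
  ],
  "jaw": 0.7
}}

```text
time_s: 4.1
tool_pos: [0.5657, 0.07, 0.1278]
orientation: [-180.0, -0.1, 2.7]
ft_force: [-0.5, 0.6, 0.4]
opening: 0.702
grip_force: 0.0
```

Emit:
{"op": "servo_tool", "data": {
  "motion": [
    [0, 0, 0, 0],
    [0, 0, 0, 0],
    [0, 0, 0, 0],
    [0, 0, 0, 0],
    [0, 0, 0, 0],
    [0, 0, 0, 0],
    [0, 0, 0, 0],
    [0, 0, 0, 0]
  ],
  "jaw": 0.0,
  "newtons": 25
}}

```text
time_s: 4.9
tool_pos: [0.5662, 0.069, 0.1287]
orientation: [179.9, -0.1, 2.7]
ft_force: [-0.1, -2.8, 5.4]
opening: 0.31
grip_force: 26.5
```

Emit:
{"op": "servo_tool", "data": {
  "motion": [
    [0, 0, 0.003, 0],
    [0, -0.001, 0.006, 0],
    [0, -0.002, 0.009, 0],
    [0, -0.003, 0.012, 0],
    [0, -0.003, 0.013, 0],
    [0, -0.003, 0.013, 0]
  ]
}}

```text
time_s: 5.5
tool_pos: [0.5647, 0.0669, 0.1399]
orientation: [-180.0, 0.1, 2.7]
ft_force: [0.8, -1.9, -12.2]
opening: 0.305
grip_force: 45.3
```

Run:
```python
from h import *
p,P,s=shot("scene"); cv2.imwrite("pics/s2.png",cv2.resize(p[150:260,200:340,::-1],None,fx=5,fy=5,interpolation=cv2.INTER_CUBIC))
p,P,s=shot("wrist"); cv2.imwrite("pics/w2.png",p[:,:,::-1]); np.save("P2.npy",P)
print(s["tool_pos"],s["ft_force"],s["moment"],s["opening"],s["grip_force"])
for r in regions_of("wrist","cover"):
    Q=P[r["pixels"]]; Q=Q[~np.isnan(Q[:,0])]; print(r["confidence"],r["bbox"],np.round(np.percentile(Q,[1,50,99],axis=0),4).tolist())
```

```text
[0.56474564 0.06690348 0.13993071] [  1.18278944  -1.67653881 -11.4663819 ] [ 0.94794392 -0.11899341  0.00434776] 0.30819387888366534 45.33165306318551
0.97 [344.9, 230.7, 299.1, 139.0] [[0.529, -0.0725, 0.1035], [0.5803, 0.0063, 0.1112], [0.612, 0.0966, 0.1461]]
0.53 [290.4, 254.8, 443.2, 253.5] [[0.464, -0.1242, 0.0248], [0.586, 0.0817, 0.1011], [0.6305, 0.1762, 0.1028]]
```

View pics/s2.png

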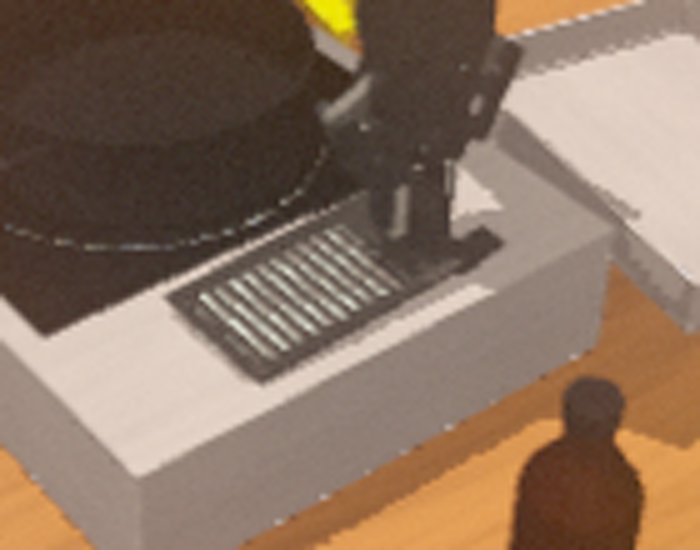

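```bash
cat >> h.py <<'E'
def tilt(P,s,yaw=2.7,zr=None):
    "plate slope along its y: fit plane to plate-top points, on the lug side of the grip; returns deg, residual, count"
    c,si=np.cos(np.radians(yaw)),np.sin(np.radians(yaw)); q=P-np.array(s["tool_pos"])
    a=q[...,0]*c+q[...,1]*si; b=-q[...,0]*si+q[...,1]*c
    m=(abs(a)<.036)&(b<-.025)&(b>-.14)&(q[...,2]<-.012)&(q[...,2]>-.075)
    if zr: m&=(P[...,2]>zr[0])&(P[...,2]<zr[1])
    A,B,Z=a[m],b[m],P[...,2][m]; w=np.ones(len(Z),bool)
    for _ in range(8):
        M=np.c_[A,B,np.ones(len(A))]; k=np.linalg.lstsq(M[w],Z[w],rcond=None)[0]; r=Z-M@k; w=(r>-.003)&(r<.006) if _<4 else abs(r)<.0025
    return np.round(np.degrees(np.arctan(k[:2])),2), "z at b=-.0605: %.4f b=-.145: %.4f"%(k[2]-.0605*k[1],k[2]-.145*k[1]), int(w.sum())
E
python3 - <<'E'
from h import *
print(tilt(np.load("P2.npy"),{"tool_pos":[.5647,.0669,.1399]}), tilt(np.load("P.npy"),{"tool_pos":[.565,.067,.127]}))
E
```

```text
(array([0.32, 3.13]), 'z at b=-.0605: 0.1121 b=-.145: 0.1075', 11743) (array([ 0.05, -0.02]), 'z at b=-.0605: 0.1051 b=-.145: 0.1052', 3107)
```

The cover rises at its tab end, already at 3.1° with the lugs still in. I continue along the arc.

Emit:
{"op": "servo_tool", "data": {
  "motion": [
    [0, -0.001, 0.003, 0],
    [0, -0.002, 0.006, 0],
    [0, -0.003, 0.009, 0],
    [0, -0.004, 0.012, 0],
    [0, -0.005, 0.014, 0],
    [0, -0.005, 0.014, 0]
  ]
}}

```text
time_s: 6.25
tool_pos: [0.5648, 0.0626, 0.1542]
orientation: [-179.9, 0.0, 2.7]
ft_force: [-0.0, 0.6, -18.5]
opening: 0.308
grip_force: 76.9
```

Run:
```python
from h import *
p,P,s=shot("wrist"); print(tilt(P,s),s["tool_pos"],s["ft_force"],s["moment"],s["opening"],s["grip_force"])
```

```text
(array([0.25, 8.28]), 'z at b=-.0605: 0.1194 b=-.145: 0.1071', 10361) [0.56479993 0.06255278 0.15419924] [ -0.01858561   0.64737109 -18.46108221] [ 2.4600849  -0.02971591  0.04518133] 0.3083406152161382 76.91227845847607
```

Emit:
{"op": "servo_tool", "data": {
  "motion": [
    [0, -0.001, 0.003, 0],
    [0, -0.002, 0.006, 0],
    [0, -0.003, 0.009, 0],
    [0, -0.004, 0.012, 0],
    [0, -0.006, 0.015, 0],
    [0, -0.006, 0.015, 0]
  ],
  "newtons": 20
}}

```text
time_s: 6.9
tool_pos: [0.5654, 0.0565, 0.17]
orientation: [-179.9, -0.0, 2.7]
ft_force: [-0.1, 3.5, -16.1]
opening: 0.306
grip_force: 102.3
```

Run:
```python
from h import *
p,P,s=shot("wrist"); print(tilt(P,s),s["tool_pos"],s["ft_force"],s["moment"],s["opening"],s["grip_force"])
```

```text
(array([ 0.26, 14.03]), 'z at b=-.0605: 0.1265 b=-.145: 0.1054', 8784) [0.56537157 0.05653213 0.16998949] [ -0.05483725   3.48703026 -16.0544147 ] [ 2.91265807  0.20129549 -0.01914823] 0.3056719297903778 102.29633560404181
```

Emit:
{"op": "servo_tool", "data": {
  "motion": [
    [0, -0.001, 0.003, 0],
    [0, -0.003, 0.006, 0],
    [0, -0.004, 0.009, 0],
    [0, -0.004, 0.009, 0]
  ]
}}

```text
time_s: 7.35
tool_pos: [0.5653, 0.0524, 0.1787]
orientation: [-180.0, -0.0, 2.7]
ft_force: [-0.6, 5.1, -17.5]
opening: 0.313
grip_force: 115.7
```

Run:
```python
from h import *
p,P,s=shot("wrist"); print(tilt(P,s),s["tool_pos"],s["ft_force"],s["moment"],s["opening"],s["grip_force"])
```

```text
(array([ 0.24, 17.37]), 'z at b=-.0605: 0.1301 b=-.145: 0.1037', 7904) [0.56526815 0.05239525 0.17868462] [ -0.61901001   5.10755025 -17.45477124] [3.54702826 0.15117225 0.0403084 ] 0.3131468441720608 115.70898732170463
```

Emit:
{"op": "servo_tool", "data": {
  "motion": [
    [0, 0.003, 0.001, 0],
    [0, 0.006, 0.002, 0],
    [0, 0.009, 0.003, 0],
    [0, 0.012, 0.004, 0],
    [-0.001, 0.015, 0.005, 0],
    [-0.001, 0.018, 0.006, 0],
    [-0.001, 0.021, 0.007, 0],
    [-0.001, 0.024, 0.008, 0],
    [-0.001, 0.024, 0.008, 0]
  ]
}}

```text
time_s: 8.3
tool_pos: [0.5646, 0.0766, 0.1869]
orientation: [-180.0, -0.1, 2.8]
ft_force: [-0.4, 0.7, -2.6]
opening: 0.307
grip_force: 27.2
```

Run:
```python
from h import *
p,P,s=shot("wrist"); print(tilt(P,s),s["tool_pos"],s["ft_force"],s["moment"],s["opening"],s["grip_force"])
```

```text
(array([0.58, 2.28]), 'z at b=-.0605: 0.1532 b=-.145: 0.1498', 11313) [0.56457692 0.07661656 0.18685187] [-0.43383941  0.7139729  -2.62975577] [ 0.13474166  0.00779937 -0.0178692 ] 0.30688042992679604 27.17277855001157
```

The lugs are out and the cover hangs free: wrist load 2.6 N, tilt 2.3°. I grip firmer, lift it and carry it to the tray.

Emit:
{"op": "servo_tool", "data": {
  "motion": [
    [0, 0, 0.015, 0],
    [0, 0.003, 0.045, 0],
    [0, 0.01, 0.08, 0],
    [0, 0.03, 0.1, 0.06],
    [-0.01, 0.06, 0.11, 0.17],
    [-0.02, 0.09, 0.11, 0.3],
    [-0.035, 0.12, 0.11, 0.43],
    [-0.05, 0.15, 0.11, 0.56],
    [-0.065, 0.18, 0.11, 0.69],
    [-0.08, 0.21, 0.11, 0.82],
    [-0.095, 0.24, 0.11, 0.95],
    [-0.105, 0.265, 0.11, 1.07]
  ],
  "newtons": 50
}}

```text
time_s: 9.55
tool_pos: [0.4578, 0.3424, 0.2963]
orientation: [-180.0, 0.0, 64.4]
ft_force: [0.8, -0.0, -1.7]
opening: 0.293
grip_force: 53.5
```

Emit:
{"op": "servo_tool", "data": {
  "motion": [
    [-0.01, 0.02, 0, 0.12],
    [-0.016, 0.033, 0, 0.24],
    [-0.018, 0.041, 0, 0.31],
    [-0.018, 0.041, 0, 0.31],
    [-0.018, 0.041, 0, 0.31],
    [-0.018, 0.041, 0, 0.31]
  ]
}}

```text
time_s: 10.15
tool_pos: [0.4419, 0.3807, 0.2961]
orientation: [180.0, 0.1, 81.6]
ft_force: [-0.3, -0.9, -2.8]
opening: 0.29
grip_force: 53.5
```

Run:
```python
from h import *
p,P,s=shot("wrist"); print(tilt(P,s,yaw=81.7),s["tool_pos"],s["orientation"],s["ft_force"],s["moment"],s["opening"],s["grip_force"],s["time_s"])
cv2.imwrite("pics/w3.png",p[:,:,::-1]); np.save("P3.npy",P)
pt,Pt,_=shot("top")
for n,im,PP in [("wrist",p,P),("top",pt,Pt)]:
    for r in regions_of(n,"tray")[:1]:
        Q=PP[r["pixels"]]; Q=Q[~np.isnan(Q[:,0])]
        print(n,r["bbox"],r["confidence"])
        for a,b in ((-.01,.012),(.034,.045)):
            q=Q[(Q[:,2]>a)&(Q[:,2]<b)]; print(rect(q[:,:2]),np.median(q[:,2]),len(q))
```

```text
(array([0.29, 1.89]), 'z at b=-.0605: 0.2627 b=-.145: 0.2599', 11294) [0.44188607 0.38074398 0.29610589] [1.79980745e+02 6.69741799e-02 8.16451605e+01] [-0.29644812 -0.88669742 -2.78921539] [0.00748523 0.14510678 0.01311555] 0.2902656852011659 53.52767958480399 10.15
wrist [301.9, 160.3, 226.9, 158.2] 0.92
((506.7291564941406, 361.45654296875), (244.5780029296875, 334.3144226074219), 82.43522644042969) 0.005117090242619582 15535
((501.9192810058594, 369.9559326171875), (219.9398956298828, 300.4256591796875), 82.15872955322266) 0.04051711204214248 1828
top [148.8, 194.6, 75.6, 89.9] 0.79
((500.9457702636719, 365.58563232421875), (218.96945190429688, 308.6881103515625), 82.22078704833984) 0.0034420498120866228 3699
((500.90728759765625, 366.12158203125), (220.34255981445312, 300.1380310058594), 82.11451721191406) 0.0389980293632326 235
```

View pics/w3.png

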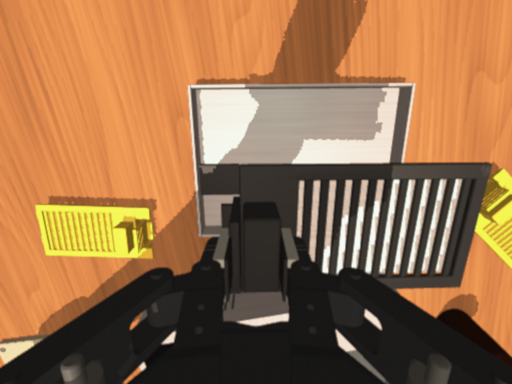

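The wrist picture shows the cover held level above the tray, with the tray rim at columns 190–412, rows 85–237. The rim fits 220 x 300 mm exactly: centre (0.5015, 0.369), yaw about −7.9°. I lower the cover.

Emit:
{"op": "servo_tool", "data": {
  "motion": [
    [0, -0.0035, -0.03, 0.008],
    [0, -0.0035, -0.07, 0.008],
    [0, -0.0035, -0.11, 0.008],
    [0, -0.0035, -0.15, 0.008],
    [0, -0.0035, -0.18, 0.008],
    [0, -0.0035, -0.2, 0.008],
    [0, -0.0035, -0.21, 0.008],
    [0, -0.0035, -0.216, 0.008],
    [0, -0.0035, -0.22, 0.008],
    [0, -0.0035, -0.22, 0.008],
    [0, -0.0035, -0.22, 0.008]
  ]
}}

```text
time_s: 11.45
tool_pos: [0.4417, 0.3789, 0.0772]
orientation: [179.9, -0.1, 82.3]
ft_force: [-0.9, 0.4, -2.4]
opening: 0.292
grip_force: 53.5
```

Run:
```python
from h import *
p,P,s=shot("wrist"); print(tilt(P,s,yaw=82.1),s["tool_pos"],s["orientation"],s["ft_force"],s["moment"],s["opening"],s["grip_force"],s["time_s"])
cv2.imwrite("pics/w4.png",p[:,:,::-1])
```

```text
(array([0.37, 1.86]), 'z at b=-.0605: 0.0439 b=-.145: 0.0411', 11250) [0.44174959 0.37890939 0.07724165] [ 1.79936109e+02 -7.57627116e-02  8.22569553e+01] [-0.9296594   0.36098044 -2.39651869] [-0.01570356  0.10983802 -0.0003378 ] 0.29231233061346584 53.53225787112024 11.45
```

View pics/w4.png

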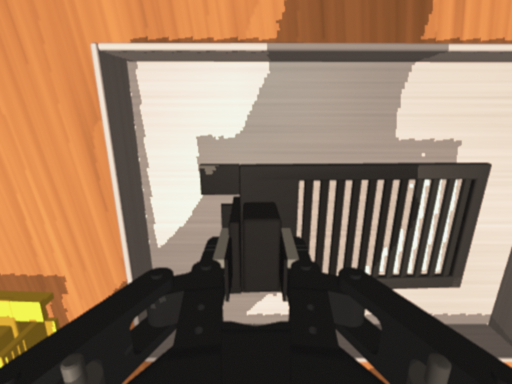

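The cover is inside the tray, clear of all the walls, about 12 mm above the bottom. I lower it slowly until it touches.

Emit:
{"op": "servo_tool", "data": {
  "motion": [
    [0, 0, -0.003, 0],
    [0, 0, -0.006, 0],
    [0, 0, -0.008, 0],
    [0, 0, -0.01, 0],
    [0, 0, -0.011, 0],
    [0, 0, -0.012, 0],
    [0, 0, -0.013, 0],
    [0, 0, -0.013, 0]
  ]
}}

```text
time_s: 12.3
tool_pos: [0.4411, 0.3787, 0.0635]
orientation: [180.0, -0.0, 82.3]
ft_force: [-1.3, 0.3, 0.1]
opening: 0.293
grip_force: 51.3
```

Emit:
{"op": "servo_tool", "data": {
  "motion": [
    [0, 0, -0.001, 0],
    [0, 0, -0.002, 0],
    [0, 0, -0.002, 0],
    [0, 0, -0.002, 0]
  ],
  "newtons": 20
}}

```text
time_s: 12.7
tool_pos: [0.4412, 0.3787, 0.0614]
orientation: [180.0, -0.0, 82.3]
ft_force: [-2.2, 0.9, 2.1]
opening: 0.292
grip_force: 49.8
```

Run:
```python
from h import *
p,P,s=shot("wrist"); print(tilt(P,s,yaw=82.1),s["tool_pos"],s["ft_force"],s["moment"],s["grip_force"],s["time_s"])
```

```text
(array([0.14, 0.36]), 'z at b=-.0605: 0.0300 b=-.145: 0.0295', 11712) [0.4412285  0.37874865 0.06140952] [-2.15034689  0.86695047  2.09786042] [-0.02850369  0.06540577  0.01938242] 49.758946895599365 12.7
```

Emit:
{"op": "servo_tool", "data": {
  "motion": [
    [0, 0, -0.001, 0],
    [0, 0, -0.001, 0],
    [0, 0, -0.001, 0]
  ]
}}

```text
time_s: 13.05
tool_pos: [0.4413, 0.3786, 0.0604]
orientation: [180.0, -0.0, 82.3]
ft_force: [-2.2, 0.6, 2.6]
opening: 0.295
grip_force: 49.2
```

Emit:
{"op": "servo_tool", "data": {
  "motion": [
    [0, 0, 0, 0],
    [0, 0, 0, 0],
    [0, 0, 0, 0],
    [0, 0, 0, 0]
  ],
  "jaw": 0.36
}}

```text
time_s: 13.45
tool_pos: [0.4415, 0.378, 0.06]
orientation: [180.0, 0.0, 82.2]
ft_force: [0.8, 0.9, -1.9]
opening: 0.359
grip_force: 4.4
```

Emit:
{"op": "servo_tool", "data": {
  "motion": [
    [0, 0, 0, 0],
    [0, 0, 0, 0],
    [0, 0, 0, 0],
    [0, 0, 0, 0],
    [0, 0, 0, 0]
  ],
  "jaw": 0.65
}}

```text
time_s: 13.95
tool_pos: [0.4413, 0.3785, 0.0604]
orientation: [180.0, -0.0, 82.3]
ft_force: [-0.0, 1.0, -0.4]
opening: 0.648
grip_force: 0.0
```

Emit:
{"op": "servo_tool", "data": {
  "motion": [
    [0, 0, 0.005, 0],
    [0, 0, 0.02, 0],
    [0, 0, 0.05, 0],
    [0, 0, 0.09, 0],
    [0, 0, 0.14, 0],
    [0, 0, 0.19, 0],
    [0, 0, 0.22, 0],
    [0, 0, 0.22, 0],
    [0, 0, 0.22, 0]
  ]
}}

```text
time_s: 14.85
tool_pos: [0.4413, 0.3784, 0.2818]
orientation: [179.9, -0.1, 82.3]
ft_force: [-0.3, -0.1, -0.3]
opening: 0.653
grip_force: 0.0
```

Run:
```python
from h import *
p,P,s=shot("wrist"); q=dict(s); q["tool_pos"]=np.array([.4412,.3787,.06]); print(tilt(P,q,yaw=82.1),s["time_s"],s["opening"])
cv2.imwrite("pics/w5.png",p[:,:,::-1])
pt,Pt,_=shot("top")
for n in ["tray","pot","rack","sauce","bowls"]:
    for r in regions_of("top",n)[:1]: print(n,np.round(r["bbox"]),round(r["confidence"],2))
cv2.imwrite("pics/top5.png",pt[:,:,::-1])
```

```text
(array([0.06, 0.17]), 'z at b=-.0605: 0.0294 b=-.145: 0.0291', 2608) 14.85 0.6529619455472894
tray [153. 192.  71.  97.] 0.85
pot [252. 232.  91.  72.] 0.83
rack [360. 189.  61.  80.] 0.64
sauce [247. 115.  22.  23.] 0.81
bowls [286. 108.  31.  36.] 0.56
```

View pics/w5.png

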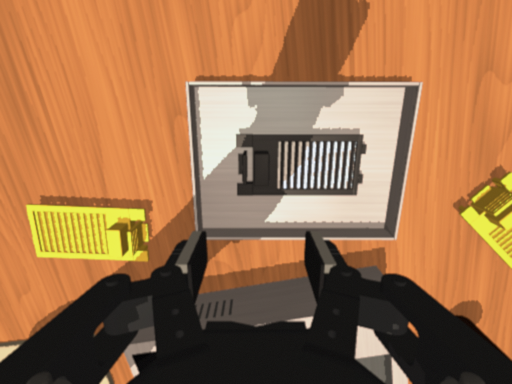

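View pics/top5.png

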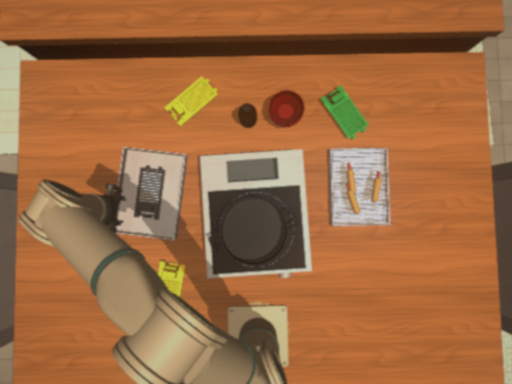

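The cover lies flat (0.2°) and grip side up in the middle of the tray, wrist picture (300,165), with plate top at z = 0.029 as expected. The pot, rack, sauce and bowls are where they were, and the gripper is clear.

```bash
python3 -c "
from workcell import ticket
print(ticket.hand_in())"
```

```text
the job is handed in; nothing more can be done
None
```

The vent cover was released, swung up to about 17° with its lugs still in the frame, drawn out, and laid flat and grip side up in the tray; the job is handed in at about 15 s, but no verdict was returned.

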